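Take apart the chilled serving set and send its cold block to the tote

ROBOT

A 6-joint arm with a two-finger parallel gripper is mounted at the origin on the work surface. World frame = base frame: x ahead of the robot, y to its left, z up, the work surface at z = 0. Lengths are in mm, angles in rad, forces in N, time in s.
With the tool pointing down it reaches from about 350 to 775 mm from the base axis. Payload 7.3 kg.
Tool frame: the origin (TCP) lies on the centre line of the jaws, within the pads' length; the fingertips stand bot.tip_reach ahead of it and the grasp point (between the pads) lies 6 mm ahead of it (bot.tip_reach is the distance from the TCP to the fingertips, in mm); z points along the fingers, y is the direction in which the jaws open and shut (so a half turn about z gives the same grasp; the last joint's range is limited). The gripper opens to 92 mm and grips with 3 to 60 N. Pads are 19 mm wide; open, the fingers measure 130 mm over their backs; the gripper's body (75 mm by 190 mm) begins 47 mm behind the grasp point.
Start: joints at [-0.146, 0.342, 1.524, -0, 1.275, -0.146], TCP at [525.017, 0.02, 251.741] pointing down, gripper open.
Joint ranges: [-2.53, 2.53], [-0.77, 2.02], [0.04, 2.7], [-1, 4.14], [0.28, 2.66], [-3.11, 3.11]. Speed limits (rad/s): [2.57, 2.57, 3.14, 3.14, 3.14, 3.14].

INTERFACE

Orientations are given as [roll, pitch, yaw] about the fixed x, y, z axes, in that order (R = Rz(yaw) Ry(pitch) Rx(roll)).
In Python, from plant import bot gives the robot as it stands.
- The arm moves only by the tool step_arm, never from a script. Its argument "deltas" is a list of rows, each a list of 6 numbers: the shift along the tool's x, y, z in mm, then the turn, a rotation vector about the tool's x, y, z in rad. A call has 1 to 5 rows; each row is the pose to reach, as a shift and turn from the pose commanded when the call began, along the tool's axes at that moment; what a row does not reach only later rows make up. A row lasts 1/12 s, in which the tool goes at most 41.7 mm and 7.16 degrees, less where a joint would pass 70% of its speed; a pose out of reach is approached as far as the arm can. A call with a gripper value outside its range is refused whole. "fingers" is the finger opening in mm, from 0 to 91.8, set as the call begins (left out, the last holds). The fingers move at their own pace and stop on an object; the grip force is fixed at half the most. Time passes only in rows, so rows that repeat a pose let the fingers close. It gives the time, the measured TCP pose, the force and the opening at its end, in the units of the state.
- bot.get_obs(): the state, without advancing time (a new reading comes with each control period).
- bot.capture(name): name is "scene" or "side" or "wrist"; returns a dict with "color" (400x640x3 uint8, red, green, blue), "fx", "fy", "cx", "cy" (pixels), "k1" (the pictures are not rectified: a ray, as slopes to the right and down, at radius r is drawn at 1 + k1 r^2 times it, then the intrinsics apply), "R" (3x3) and "t" (3): a world point X has camera coordinates R X + t. Camera axes: x right, y down, z forward; pixel columns grow to the right and rows downward; lengths in mm; the calibration is good to about 2 mm. A picture is of the moment at which its call begins. There is no depth.
- bot.close_job(): hands the job in, once; it reports no verdict.
Trained networks look in a picture, given as the dict that the camera call returned (one of the last four; its "shot" number tells which), for a name from the list of things; names that differ only in an ending like _2 or _b are one class to them, and where a whole thing is asked for, a point or a joint stands for the part that bears it (a point fixed in the world has none). Each returns a list of dicts, best first, with "p" (0 to 1); they miss things now and then, are a little off and sometimes report something else, mostly with a low value. They report only what shows in the picture. A call takes as long as a camera call. They do not tell look-alikes from the thing itself.
- bot.boxes_of(query, picture): "rect" ([centre column, centre row, width, height] in pixels, round what is visible of it).
The state is a dict: "time": time; "joint_positions": joint angles; "dq": joint speeds; "tau": joint torques, N m; "tool_pos": TCP position; "tcp_rot": TCP orientation; "contact_force": force on the tool from outside, world axes, zero at the start; "moment": the same for the moment, N m; "grip_width": finger opening in mm.
Only numpy, scipy, OpenCV 4.12 (cv2) and the standard library are available. Lean on these libraries where they do the work, as an engineer would, in place of code of your own. Each camera call takes 0.05 s, during which the arm holds its last target. There are 200 camera calls.

TASK

Take the chilled serving set apart in the reverse order of its assembly: first lift off the lid and set it down gently and upright on the cork mat, then lift the dish out of the cold block and set it gently and upright on the mat beside the lid. Last, without lifting it, slide the heavy cold block along the stand and off its open end so that it tips into the grey tote and lies flat inside. Leave the cocktail shaker, the jar of caps and the cup where they stand.

Things in the scene. Friction and masses are not known exactly. Their poses are not given: they have to be found in the camera images.
- stand: Fixed dark-wood plinth 250 mm (x) by 120 mm (y), 70 mm high. Origin at the centre of its underside, z up. The cold block stands on its top between bright rails, 6 mm thick and 10 mm high, on both long sides and at the -x end. The +x end has no rail: it is the open end, with the tote beyond it.
- stand_end (a point): Middle of the upper edge of the stand's open end (top surface, 70 mm above the shelf). Its x axis points out of the stand towards the tote: the direction in which the block has to slide.
- block_center (a point): Cold block: loose steel slab 160 (x) x 100 (y) x 40 mm high, about 1.3 kg, too wide for a gripper, standing on the stand, its x about along the stand's. Point at its centre, 20 mm above its underside; z up. The dish stands in a recess 136 x 64 mm, 8 mm deep, in its top. Behind it, between its -x face and the end rail, 60 to 80 mm are free, where fingers can go down and push it.
- dish_center (a point): Dish: white open trough 130 (x) x 58 (y) x 55 mm high, walls and floor 5 mm, 0.4 kg. Point at its centre, 27.5 mm above its underside; x along its length, z up. It stands with 3 mm play in the block's recess, its lowest 8 mm inside the block's lip: to grip it across its 58 mm width keep the fingertips above the lip. Lifts straight up.
- lid_grip (a point): Lid on the dish: steel plate 134 (x) x 62 (y) x 5 mm; below it a plug 114 x 42 x 8 mm, loose inside the dish; on top an upright wooden grip 70 (x) x 12 (y) mm, 42 mm high. 0.22 kg. The point is in the grip, 17 mm below its top, 25 mm above the plate and 38 mm above the plug's underside, on which it rests when set down; x along its length, z up.
- tote: Fixed grey open tote, outside 227 (x) x 152 (y) x 66 mm high, walls and floor 6 mm. Origin at the centre of its underside, z up. Its -x wall stands 4 to 12 mm beyond the stand's open end, its rim 4 mm below the stand's top. To drop in flat, the block must be pushed until its rear edge has passed that wall.
- mat: Fixed cork mat 200 mm (x) by 230 mm (y), 5 mm thick. Origin at the centre of its underside, z up. Lid and dish both fit on it side by side, both lengthwise along x.
- shaker: Slim aluminium cocktail shaker, 205 mm high, 68 mm wide, standing loose; origin at the centre of its underside. To be left alone.
- jar: Glass jar with steel bottle caps, 84 mm wide, 95 mm high, standing loose; origin at the centre of its underside. To be left alone.
- cup: White plastic measuring cup with a handle, 80 mm wide, 85 mm high, standing loose; origin at the centre of its underside. To be left alone.
Mind the look-alikes: they are no part of the job. What is shaped like the part that bears lid_grip but red or yellow is not meant.

How it is judged (in metres and radians):
On the way, in this order (a step that is already met when the one before it is completed fails the run):
1. the lid stands on the mat (x of lid_grip in the frame of mat between -0.08 and 0.08 m and y of lid_grip in the frame of mat between -0.095 and 0.095 m and z of lid_grip in the frame of mat between 0.039 and 0.047 m and angle between lid_grip's own z axis and vertical below 0.1 rad), for 0.2 s.
2. the dish stands on the mat (x of dish_center in the frame of mat between -0.08 and 0.08 m and y of dish_center in the frame of mat between -0.095 and 0.095 m and z of dish_center in the frame of mat between 0.0285 and 0.0365 m and angle between dish_center's own z axis and vertical below 0.1 rad), for 0.2 s.
3. the cold block lies in the tote (x of block_center in the frame of tote between -0.06 and 0.06 m and y of block_center in the frame of tote between -0.05 and 0.05 m and z of block_center in the frame of tote below 0.045 m and angle between block_center's own z axis and vertical below 0.25 rad), for 0.2 s.
At the end, for the whole second after the job is handed in: Lid and dish stand upright (within 0.1 rad) and apart on the mat, centres 20 mm or more inside its edges, undersides within 4 mm of its surface; the block lies in the tote, centre within 60 mm (x) and 50 mm (y) of the tote's and under 45 mm high, tilted under 0.25 rad (all of step 1 and all of step 2 and all of step 3); the robot touches nothing.
It fails at once if the lid or the dish is tipped by more than 0.5 rad (angle between any of lid_grip, dish_center's own z axis and vertical above 0.5 rad).
It fails at once if the lid or the dish is dropped (falls at over 0.5 m/s with no finger on it: a drop of about 13 mm) ((linear speed of lid above 0.5 m/s and contact force between lid and the fingers below 0.05 N) or (linear speed of dish above 0.5 m/s and contact force between dish and the fingers below 0.05 N)).
It fails at once if the cold block is lifted (its centre more than 30 mm above where it stood) (height (world z) of block_center above 0.12 m).
It fails at once if the shaker, the jar or the cup is shifted by more than 20 mm or tipped (distance of any of shaker, jar, cup from where it was at the start of the episode above 0.02 m or angle between any of shaker, jar, cup's own z axis and vertical above 0.3 rad).
It also fails if it takes over 69 s, if anything falls off the work surface, if the arm or the gripper's body presses on something with over 40 N, if the wrist force passes 120 N, or if a joint passes its speed limit or range.

## Working session

There is one attempt and no reset: what is moved stays moved. The work goes in short steps, Python scripts to look and compute and a tool call to move; the robot and the scene stay as the last step left them, time stands still between calls to the robot, and variables do not carry over. Pictures are saved under pics/ and viewed, about 8 in all and at most 12, crops included, and the job is handed in when it is done.

Besides the shell and the picture viewer there is one more tool, called after "Emit:" as name(argument=value, ...) on one line, values as JSON. step_arm: Moves the arm, as the interface text tells. Its arguments: {"type":"object","properties":{"deltas":{"type":"array"},"fingers":{"type":"number"}},"required":["deltas"]}

```bash
ls; mkdir -p pics; python3 - <<'E'
from plant import bot
import cv2,numpy as np
print(bot.tip_reach); print(bot.get_obs())
for n in ["scene","side"]:
    p=bot.capture(n); cv2.imwrite(f"pics/{n}0.png",p["color"][:,:,::-1])
    print(n,{k:np.round(p[k],4).tolist() for k in ["fx","fy","cx","cy","k1","R","t"]})
    for q in ["stand","block_center","dish_center","lid_grip","tote","mat","shaker","jar","cup"]:
        print(q,[(np.round(b["rect"]).tolist(),round(b["p"],2)) for b in bot.boxes_of(q,p)][:4])
E
```

```text
pics
25.0
{'time': 0.0, 'joint_positions': array([-1.46007829e-01,  3.42721265e-01,  1.52503225e+00, -3.52531638e-05,
        1.27539569e+00, -1.46001448e-01]), 'dq': array([ 0.00056831,  0.00089275,  0.00069835, -0.00306753, -0.00176642,
       -0.00243691]), 'tau': array([ 7.61924657e-04, -4.31245601e+01, -2.44219762e+01,  7.17750052e-02,
        5.59406646e-02, -1.04314388e-04]), 'tool_pos': array([5.24623286e+02, 6.35550972e-02, 2.51040377e+02]), 'tcp_rot': array([-3.14004776e+00, -1.93100312e-04,  1.57080009e+00]), 'contact_force': array([0.00573539, 0.03492611, 0.37703117]), 'moment': array([ 0.04397134,  0.00625679, -0.01001952]), 'grip_width': 91.69441523264946}
scene {'fx': 382.891, 'fy': 382.891, 'cx': 318.3604, 'cy': 202.1903, 'k1': -0.0952, 'R': [[0.0643, 0.9978, -0.0125], [0.7046, -0.0543, -0.7075], [-0.7067, 0.0368, -0.7066]], 't': [-122.0705, -256.3498, 1680.9069]}
stand [([302.0, 223.0, 78.0, 53.0], 0.73)]
block_center [([309.0, 218.0, 54.0, 31.0], 0.87)]
dish_center [([300.0, 224.0, 80.0, 61.0], 0.75), ([310.0, 209.0, 45.0, 18.0], 0.71)]
lid_grip [([368.0, 300.0, 43.
[... 419 characters left out ...]
': [[-0.9981, -0.0609, -0.009], [-0.0406, 0.7609, -0.6476], [0.0463, -0.646, -0.7619]], 't': [552.5231, 44.7624, 1403.2182]}
stand [([337.0, 195.0, 59.0, 73.0], 0.74)]
block_center [([336.0, 201.0, 50.0, 47.0], 0.75), ([304.0, 265.0, 81.0, 92.0], 0.38)]
dish_center [([334.0, 195.0, 26.0, 32.0], 0.78)]
lid_grip [([334.0, 183.0, 36.0, 36.0], 0.85), ([408.0, 255.0, 37.0, 37.0], 0.72), ([235.0, 251.0, 48.0, 33.0], 0.7), ([265.0, 167.0, 24.0, 34.0], 0.25)]
tote [([303.0, 264.0, 81.0, 95.0], 0.95)]
mat [([354.0, 134.0, 55.0, 40.0], 0.71)]
shaker [([357.0, 331.0, 28.0, 51.0], 0.96), ([302.0, 264.0, 81.0, 94.0], 0.29)]
jar [([261.0, 203.0, 29.0, 35.0], 0.59)]
cup [([266.0, 168.0, 21.0, 29.0], 0.63)]
```

```bash
python3 - <<'E'
import cv2
a=cv2.imread("pics/scene0.png")[150:340,200:470]; b=cv2.imread("pics/side0.png")[90:370,190:470]
cv2.imwrite("pics/a.png",cv2.resize(a,(800,563),interpolation=cv2.INTER_CUBIC))
cv2.imwrite("pics/b.png",cv2.resize(b,(600,600),interpolation=cv2.INTER_CUBIC))
E
```

```text
(no output)
```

View pics/a.png

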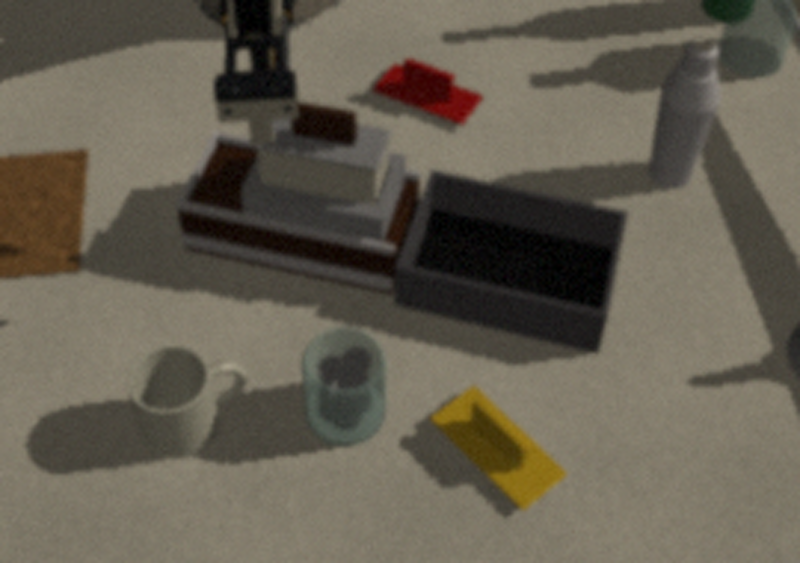

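View pics/b.png

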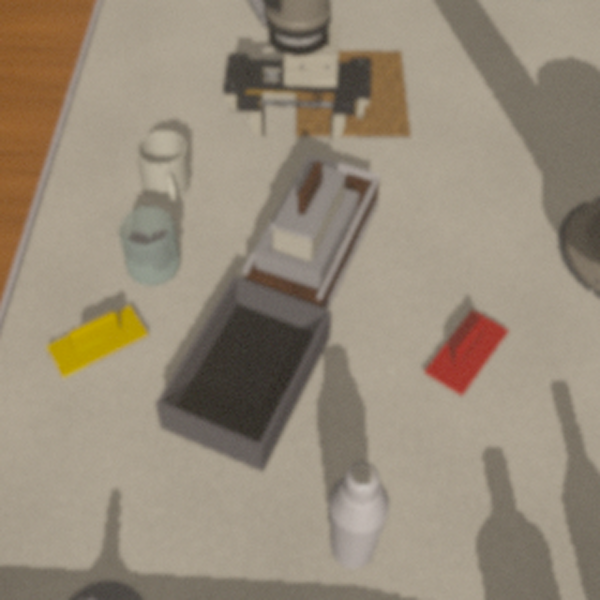

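The real lid is the wood-gripped one at scene (310,197), sitting on the white dish. The red one at (344,182) and the yellow one at (368,300) are look-alikes. I'll get rough positions by ray-plane intersection and check the wrist view.

```bash
cat > h.py <<'E'
import numpy as np,cv2
def ray(p,uv):
    K=np.array([[p["fx"],0,p["cx"]],[0,p["fy"],p["cy"]],[0,0,1]])
    n=cv2.undistortPoints(np.array(uv,float).reshape(-1,1,2),K,np.array([p["k1"],0,0,0.]))[:,0]
    R=np.array(p["R"]);d=np.c_[n,np.ones(len(n))]@R
    return -R.T@np.array(p["t"]),d
def at_z(p,uv,z):
    o,d=ray(p,uv); z=np.broadcast_to(np.asarray(z,float),len(d)); return o+d*((z-o[2])/d[:,2])[:,None]
def proj(p,X):
    R=np.array(p["R"]);c=np.atleast_2d(X)@R.T+np.array(p["t"]);n=c[:,:2]/c[:,2:];r2=(n**2).sum(1,keepdims=True)
    return n*(1+p["k1"]*r2)*p["fx"]+[p["cx"],p["cy"]]
E
python3 - <<'E'
from plant import bot
from h import *
ca=lambda l:np.array(l)/2.963+[200,150]
cb=lambda l:np.array(l)/2.143+[190,90]
np.set_printoptions(precision=0,suppress=True)
S=bot.capture("scene");D=bot.capture("side");W=bot.capture("wrist")
cv2.imwrite("pics/w0.png",W["color"][:,:,::-1])
f=np.vstack([S["color"],D["color"]])
print("tote rim S",at_z(S,ca([(432,175),(627,212),(605,318),(397,272)]),66))
print("tote rim D",at_z(D,cb([(237,282),(330,312),(262,442),(162,407)]),66))
print("grip top S",at_z(S,ca([(297,104),(356,113)]),70+32+55+5+42))
print("grip top D",at_z(D,cb([(317,163),(302,205)]),70+32+55+5+42))
print("mat S",at_z(S,ca([(87,150),(82,270)]),5)); print("mat D",at_z(D,cb([(400,51),(410,136),(297,136)]),5))
print("stand rail D",at_z(D,cb([(379,178),(320,298),(247,275)]),80)); print("stand rail S",at_z(S,ca([(181,210),(395,250),(418,180)]),80))
print("jar",at_z(S,ca([(345,430)]),0),at_z(D,cb([(152,275)]),0))
print("cup",at_z(S,ca([(180,445)]),0),at_z(D,cb([(165,195)]),0))
print("shaker",at_z(S,ca([(675,182)]),0),at_z(D,cb([(352,560)]),0))
E
```

```text
tote rim S [[478. 186.  66.]
 [552. 397.  66.]
 [694. 340.  66.]
 [617. 133.  66.]]
tote rim D [[604. 145.  66.]
 [471. 189.  66.]
 [551. 389.  66.]
 [682. 348.  66.]]
grip top S [[496.  37. 204.]
 [515.  97. 204.]]
grip top D [[497.  37. 204.]
 [514. 115. 204.]]
mat S [[ 343. -234.    5.]
 [ 539. -220.    5.]]
mat D [[ 352. -458.    5.]
 [ 341. -229.    5.]
 [ 536. -219.    5.]]
stand rail D [[402. -56.  80.]
 [486. 176.  80.]
 [590. 142.  80.]]
stand rail S [[523. -98.  80.]
 [598. 132.  80.]
 [498. 167.  80.]]
jar [[765.  67.   0.]] [[743.  90.   0.]]
cup [[ 771. -100.   -0.]] [[746. -74.   0.]]
shaker [[449. 492.   0.]] [[434. 505.   0.]]
```

View pics/w0.png

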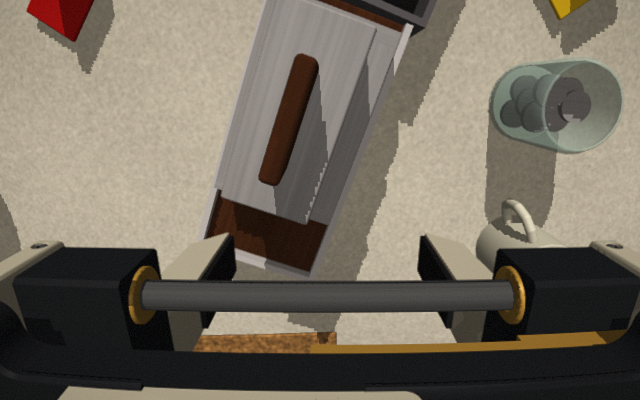

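Wrist view: the wooden grip's top runs from (309,60) to (270,180), and the plate's near edge from (217,190) to (307,224). The jar (555,105) and cup (510,235) are on the right. Next, measuring from these.

```bash
python3 - <<'E'
from plant import bot
from h import *
np.set_printoptions(precision=1,suppress=True)
W=bot.capture("wrist")
print(-np.array(W["R"]).T@W["t"],np.array(W["R"]))
g=at_z(W,[(308,57),(268,183)],204); print("grip",g,g.mean(0),np.linalg.norm(g[0]-g[1]),np.arctan2(*(g[0]-g[1])[1::-1]))
c=at_z(W,[(217,190),(307,223),(378,28)],162); print("plate",c,np.linalg.norm(c[1]-c[0]),np.arctan2(*(c[2]-c[1])[1::-1]))
c=at_z(W,[(203,237),(312,275),(410,30)],80);print("rail",c,np.linalg.norm(c[1]-c[0]),np.arctan2(*(c[2]-c[1])[1::-1]))
E
```

```text
[524.2  77.6 384.6] [[ 1.   0.   0. ]
 [ 0.  -1.   0.3]
 [ 0.  -0.3 -1. ]]
grip [[515.3  93.  204. ]
 [493.1  29.5 204. ]] [504.2  61.2 204. ] 67.30416611299367 1.2343958147614307
plate [[451.5  13.5 162. ]
 [511.2  -9.9 162. ]
 [554.8 113.2 162. ]] 64.11184667218659 1.2301482198551952
rail [[406.8 -56.8  80. ]
 [510.4 -96.9  80. ]
 [592.2 125.1  80. ]] 111.06494800825185 1.2176240217043588
```

Emit:
step_arm(deltas=[[31, -10, 0, 0, 0, 0.12], [62, -20, 0, 0, 0, 0.24], [62, -20, 0, 0, 0, 0.338], [62, -20, 20, 0, 0, 0.338], [62, -20, 20, 0, 0, 0.338]], fingers=70)

```text
time: 1.62
tool_pos: [503.6, 62.6, 229.5]
tcp_rot: [-3.138, 0.001, 1.234]
contact_force: [-0.9, 0.6, -1.7]
grip_width: 70.4
```

```bash
python3 - <<'E'
from plant import bot
import cv2
W=bot.capture("wrist"); cv2.imwrite("pics/w1.png",W["color"][:,:,::-1])
o=bot.get_obs(); print(o["tool_pos"],o["tcp_rot"],o["grip_width"],o["contact_force"])
E
```

```text
[504.02310926  62.27840501 230.58484865] [-3.13841284e+00  1.06286773e-03  1.23389612e+00] 70.18626503564758 [ 0.43363285 -0.11208587 -0.27483132]
```

View pics/w1.png

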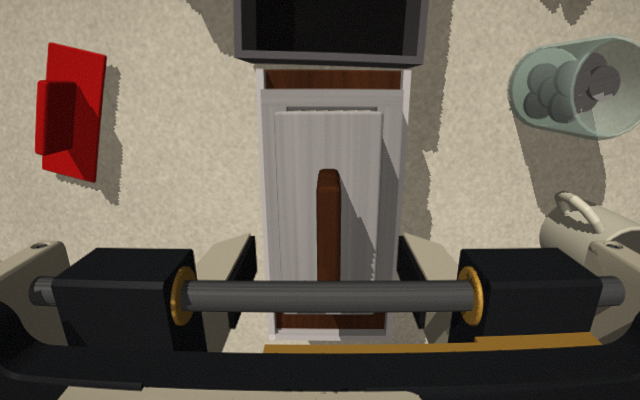

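The grip (328,172 downward) is centred between the fingers (256…398) and aligned. I can also see the block's far edge (y≈90), the stand end (y≈70) and the tote's near rim (y≈60). I'll compute these, then descend.

```bash
python3 - <<'E'
from plant import bot
from h import *
np.set_printoptions(precision=1,suppress=True)
W=bot.capture("wrist")
def s(n,uv,z):
    c=at_z(W,uv,z); d=c[1]-c[0]; print(n,c.tolist().__repr__()[:0],c,np.linalg.norm(d),"yaw",np.arctan2(d[1],d[0])+np.pi/2)
s("grip far",[(318,172),(339,172)],204)
s("plate far",[(276,112),(382,111)],162)
s("block far",[(262,89),(405,90)],110)
s("stand rails far",[(257,69),(410,69)],80)
s("tote rim near outer",[(236,58),(421,65)],66)
E
```

```text
grip far  [[513.1 101.6 204. ]
 [522.3  98.4 204. ]] 9.799093862133098 yaw 1.2352027127966716
plate far  [[498.1 133.3 162. ]
 [554.7 114.1 162. ]] 59.76717044879899 yaw 1.244220071792013
block far  [[486.4 150.8 110. ]
 [580.7 117.2 110. ]] 100.05617589299843 yaw 1.228652571753102
stand rails far  [[483.3 167.9  80. ]
 [594.8 129.   80. ]] 118.17224936248503 yaw 1.2354770733145997
tote rim near outer  [[468.1 183.3  66. ]
 [607.5 128.8  66. ]] 149.58170153264984 yaw 1.1984552549264955
```

Emit:
step_arm(deltas=[[0, 0, 12, 0, 0, 0], [0, 0, 24, 0, 0, 0], [0, 0, 36, 0, 0, 0], [0, 0, 36, 0, 0, 0]])

```text
time: 2.05
tool_pos: [504.4, 61.6, 194.5]
tcp_rot: [-3.139, 0.001, 1.232]
contact_force: [-0.1, -0.6, -0.4]
grip_width: 69.9
```

Emit:
step_arm(deltas=[[0, 0, 0, 0, 0, 0], [0, 0, 0, 0, 0, 0], [0, 0, 0, 0, 0, 0], [0, 0, 0, 0, 0, 0], [0, 0, 0, 0, 0, 0]], fingers=5)

```text
time: 2.47
tool_pos: [505.3, 62.0, 196.3]
tcp_rot: [3.141, -0.0, 1.233]
contact_force: [-0.3, -0.5, -0.1]
grip_width: 41.4
```

Emit:
step_arm(deltas=[[0, 0, 0, 0, 0, 0], [0, 0, 0, 0, 0, 0], [0, 0, 0, 0, 0, 0], [0, 0, 0, 0, 0, 0], [0, 0, 0, 0, 0, 0]])

```text
time: 2.88
tool_pos: [504.8, 62.1, 195.6]
tcp_rot: [-3.141, 0.0, 1.233]
contact_force: [0.3, 0.8, -0.7]
grip_width: 11.9
```

Gripped (11.9 mm). Lifting straight up, then moving toward the mat.

Emit:
step_arm(deltas=[[0, 0, -8, 0, 0, 0], [0, 0, -20, 0, 0, 0], [0, 0, -38, 0, 0, 0], [0, 0, -54, 0, 0, 0], [0, 0, -60, 0, 0, 0]])

```text
time: 3.3
tool_pos: [505.9, 62.0, 258.2]
tcp_rot: [3.138, -0.001, 1.233]
contact_force: [-0.0, -0.1, -1.7]
grip_width: 12.5
```

Emit:
step_arm(deltas=[[-10, 2, 0, 0, 0, 0], [-32, 6, 0, 0, 0, 0], [-62, 13, 0, 0, 0, 0], [-95, 20, 0, 0, 0, 0], [-130, 28, 0, 0, 0, 0]])

```text
time: 3.72
tool_pos: [487.2, -71.2, 254.7]
tcp_rot: [-3.14, 0.0, 1.234]
contact_force: [1.2, -0.1, -2.6]
grip_width: 12.1
```

Emit:
step_arm(deltas=[[-34, 7, 0, 0, 0, 0], [-68, 15, 0, 0, 0, 0], [-102, 22, 0, 0, 0, 0], [-136, 29, 0, 0, 0, 0], [-170, 37, 0, 0, 0, 0]])

```text
time: 4.13
tool_pos: [465.3, -244.5, 254.6]
tcp_rot: [-3.14, -0.0, 1.232]
contact_force: [1.0, 0.5, -1.3]
grip_width: 11.7
```

Emit:
step_arm(deltas=[[-34, 7, 0, 0, 0, 0], [-68, 15, 0, 0, 0, 0], [-102, 22, 0, 0, 0, 0], [-130, 28, 0, 0, 0, 0], [-146, 32, 0, 0, 0, 0]])

```text
time: 4.55
tool_pos: [446.5, -394.4, 254.0]
tcp_rot: [-3.14, 0.0, 1.23]
contact_force: [0.0, -0.0, -1.8]
grip_width: 11.9
```

Emit:
step_arm(deltas=[[0, 0, 0, 0, 0, 0.1], [0, 0, 0, 0, 0, 0.22], [0, 0, 0, 0, 0, 0.34], [0, 0, 0, 0, 0, 0.46], [0, 0, 0, 0, 0, 0.58]])

```text
time: 4.97
tool_pos: [447.5, -391.2, 254.2]
tcp_rot: [-3.139, 0.0, 0.646]
contact_force: [-0.6, -0.1, -2.8]
grip_width: 11.7
```

Emit:
step_arm(deltas=[[0, 0, 0, 0, 0, 0.12], [0, 0, 0, 0, 0, 0.24], [0, 0, 0, 0, 0, 0.36], [0, 0, 0, 0, 0, 0.48], [0, 0, 0, 0, 0, 0.6]])

```text
time: 5.38
tool_pos: [447.6, -391.1, 254.3]
tcp_rot: [-3.14, 0.002, 0.047]
contact_force: [0.5, 0.5, -2.3]
grip_width: 11.8
```

```bash
python3 - <<'E'
from plant import bot
import cv2,numpy as np
W=bot.capture("wrist"); S=bot.capture("scene")
cv2.imwrite("pics/c2.png",np.vstack([W["color"],S["color"]])[:,:,::-1][:,:][:800][::1]) 
im=np.hstack([cv2.resize(W["color"],(400,250),interpolation=cv2.INTER_AREA),cv2.resize(S["color"][140:340,80:400],(400,250),interpolation=cv2.INTER_CUBIC)])
cv2.imwrite("pics/c2.png",im[:,:,::-1])
o=bot.get_obs(); print(o["tool_pos"],o["tcp_rot"],o["grip_width"],o["joint_positions"])
E
```

```text
[ 447.71814897 -391.08516545  254.41353794] [-3.13999618e+00  1.53936690e-03  5.11962264e-02] 12.036114953708527 [-8.46753656e-01  4.70215028e-01  1.31628139e+00 -2.13766138e-04
  1.35730413e+00  6.72893195e-01]
```

View pics/c2.png

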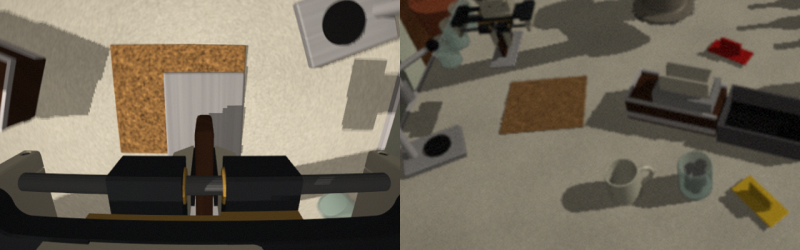

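Wrist view: the lid is held level over the mat, whose far corners are near (176,72) and (392,72) full-scale. A grey base stands at the upper right, off the mat. The dish and block look undisturbed.

```bash
python3 - <<'E'
from plant import bot
from h import *
np.set_printoptions(precision=1,suppress=True)
W=bot.capture("wrist");S=bot.capture("scene")
print(at_z(W,[(176,72),(392,72),(195,242)],5))
print(at_z(S,np.array([(505,82),(586,77),(586,126),(500,133)])*1.0*[.8,.8]+[80-320,140],5))
E
```

```text
[[ 536.  -227.7    5. ]
 [ 546.3 -454.5    5. ]
 [ 341.4 -238.     5. ]]
[[ 350.  -480.1    5. ]
 [ 347.6 -235.4    5. ]
 [ 537.8 -216.4    5. ]
 [ 546.8 -450.9    5. ]]
```

```bash
python3 - <<'E'
from plant import bot
from h import *
np.set_printoptions(precision=1,suppress=True)
W=bot.capture("wrist");S=bot.capture("scene")
print("wrist glass z0/60/120",[at_z(W,[(520,310)],z) for z in (0,60,120)],"base",at_z(W,[(490,108),(560,0),(620,150)],[40,40,40]))
cv2.imwrite("pics/d.png",cv2.resize(S["color"][120:330,30:250],(800,764),interpolation=cv2.INTER_CUBIC)[:600,:,::-1])
for z in (0,100,200): print("S glass",at_z(S,[(118,185)],z),"lever top",at_z(S,[(108,176)],z))
E
```

```text
wrist glass z0/60/120 [array([[ 262.5, -660.3,    0. ]]), array([[ 303.2, -618.1,   60. ]]), array([[ 343.9, -575.8,  120. ]])] base [[ 518.5 -548.6   40. ]
 [ 623.5 -601.1   40. ]
 [ 487.5 -700.8   40. ]]
S glass [[ 210.9 -703.6    0. ]] lever top [[ 149.8 -766.3    0. ]]
S glass [[ 326.9 -629.   100. ]] lever top [[ 271.9 -685.5  100. ]]
S glass [[ 442.9 -554.4  200. ]] lever top [[ 393.9 -604.6  200. ]]
```

View pics/d.png

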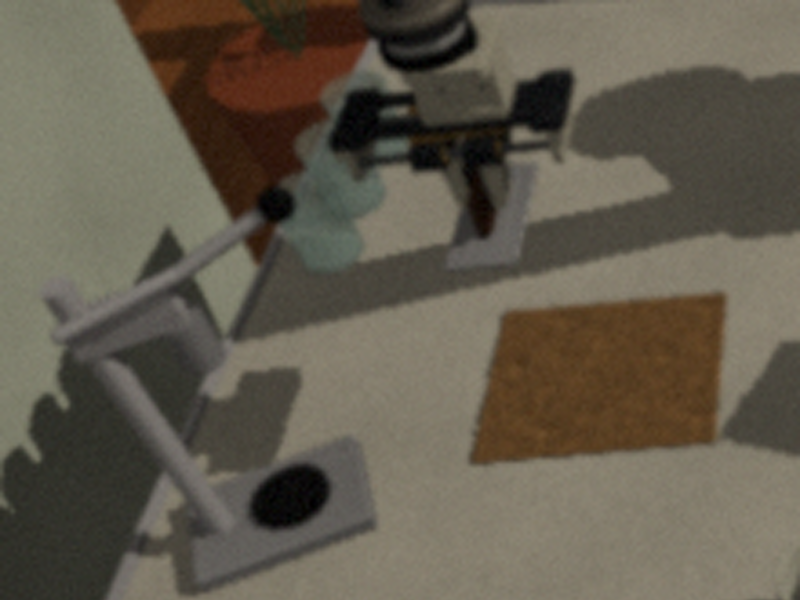

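Emit:
step_arm(deltas=[[0, 4, 20, 0, 0, 0], [0, 4, 50, 0, 0, 0], [0, 4, 80, 0, 0, 0], [0, 4, 110, 0, 0, 0], [0, 4, 135, 0, 0, 0]])

```text
time: 6.1
tool_pos: [448.3, -394.4, 118.6]
tcp_rot: [-3.14, 0.001, 0.055]
contact_force: [0.0, 0.1, -1.2]
grip_width: 11.8
```

Emit:
step_arm(deltas=[[0, 0, 25, 0, 0, 0], [0, 0, 45, 0, 0, 0], [0, 0, 57, 0, 0, 0], [0, 0, 63, 0, 0, 0], [0, 0, 64, 0, 0, 0]])

```text
time: 6.52
tool_pos: [448.6, -394.7, 55.9]
tcp_rot: [-3.14, 0.001, 0.054]
contact_force: [-0.0, -0.3, -1.9]
grip_width: 12.1
```

Emit:
step_arm(deltas=[[0, 0, 0.5, 0, 0, 0], [0, 0, 1, 0, 0, 0], [0, 0, 1.5, 0, 0, 0], [0, 0, 2, 0, 0, 0], [0, 0, 2, 0, 0, 0]])

```text
time: 6.93
tool_pos: [449.1, -395.1, 55.4]
tcp_rot: [3.141, -0.001, 0.053]
contact_force: [0.1, 0.3, -2.0]
grip_width: 12.0
```

Emit:
step_arm(deltas=[[0, 0, 0.5, 0, 0, 0], [0, 0, 1, 0, 0, 0], [0, 0, 1.5, 0, 0, 0], [0, 0, 1.5, 0, 0, 0], [0, 0, 1.5, 0, 0, 0]])

```text
time: 7.35
tool_pos: [448.8, -394.9, 53.2]
tcp_rot: [-3.141, 0.0, 0.053]
contact_force: [-0.2, 0.8, -3.3]
grip_width: 11.8
```

Emit:
step_arm(deltas=[[0, 0, 0.5, 0, 0, 0], [0, 0, 1, 0, 0, 0], [0, 0, 1.5, 0, 0, 0], [0, 0, 1.5, 0, 0, 0], [0, 0, 1.5, 0, 0, 0]])

```text
time: 7.77
tool_pos: [448.9, -394.9, 51.7]
tcp_rot: [3.142, -0.0, 0.053]
contact_force: [0.1, 0.5, -2.6]
grip_width: 12.1
```

Emit:
step_arm(deltas=[[0, 0, 0.5, 0, 0, 0], [0, 0, 1, 0, 0, 0], [0, 0, 1, 0, 0, 0], [0, 0, 1, 0, 0, 0]])

```text
time: 8.1
tool_pos: [448.9, -394.9, 51.6]
tcp_rot: [3.141, -0.0, 0.053]
contact_force: [-1.5, 2.0, 5.5]
grip_width: 11.4
```

Emit:
step_arm(deltas=[[0, 0, 0.5, 0, 0, 0], [0, 0, 1, 0, 0, 0], [0, 0, 1, 0, 0, 0], [0, 0, 1, 0, 0, 0]])

```text
time: 8.43
tool_pos: [448.9, -394.9, 51.6]
tcp_rot: [3.141, -0.001, 0.053]
contact_force: [-3.9, 4.1, 12.4]
grip_width: 11.7
```

Emit:
step_arm(deltas=[[0, 0, -1.5, 0, 0, 0], [0, 0, -1.5, 0, 0, 0], [0, 0, -1.5, 0, 0, 0], [0, 0, -1.5, 0, 0, 0], [0, 0, -1.5, 0, 0, 0]], fingers=50)

```text
time: 8.85
tool_pos: [448.8, -394.9, 51.0]
tcp_rot: [-3.141, 0.0, 0.053]
contact_force: [-0.6, -0.7, -0.6]
grip_width: 40.4
```

Emit:
step_arm(deltas=[[0, 0, -4, 0, 0, 0], [0, 0, -14, 0, 0, 0], [0, 0, -30, 0, 0, 0], [0, 0, -55, 0, 0, 0], [0, 0, -85, 0, 0, 0]])

```text
time: 9.27
tool_pos: [448.3, -394.3, 136.5]
tcp_rot: [-3.139, 0.002, 0.053]
contact_force: [-0.1, -1.0, -0.8]
grip_width: 50.2
```

Emit:
step_arm(deltas=[[0, 0, -30, 0, 0, -0.12], [0, 0, -60, 0, 0, -0.24], [0, 0, -90, 0, 0, -0.36], [0, 0, -100, 0, 0, -0.48], [0, 0, -100, 0, 0, -0.6]], fingers=91)

```text
time: 9.68
tool_pos: [449.9, -396.0, 241.4]
tcp_rot: [3.133, -0.001, 0.659]
contact_force: [-1.0, 0.4, -0.4]
grip_width: 79.0
```

Emit:
step_arm(deltas=[[0, 0, 0, 0, 0, -0.12], [0, 0, 0, 0, 0, -0.24], [0, 0, 0, 0, 0, -0.36], [0, 0, 0, 0, 0, -0.48], [0, 0, 0, 0, 0, -0.58]])

```text
time: 10.1
tool_pos: [448.8, -394.9, 237.2]
tcp_rot: [3.141, 0.0, 1.239]
contact_force: [-0.5, 0.4, 0.2]
grip_width: 90.9
```

```bash
python3 - <<'E'
from plant import bot
from h import *
np.set_printoptions(precision=2,suppress=True)
o=bot.get_obs(); print(o["tool_pos"],o["tcp_rot"],o["grip_width"])
S=bot.capture("scene");D=bot.capture("side")
print([(b["rect"],b["p"]) for b in bot.boxes_of("lid_grip",S)],[(b["rect"],b["p"]) for b in bot.boxes_of("lid_grip",D)])
print(proj(S,[449,-395,48]),proj(D,[449,-395,48]))
p=o["tool_pos"];y=1.233;d=np.array([505,62.3])-p[:2];print("tool",d@[np.cos(y),np.sin(y)],d@[np.sin(y),-np.cos(y)])
E
```

```text
[ 448.81 -394.85  237.23] [3.14 0.   1.24] 90.9200928144807
[([368.4, 301.6, 44.7, 44.1], 0.93), ([179.7, 223.0, 23.3, 29.4], 0.76), ([345.9, 180.9, 32.5, 25.5], 0.62)] [([409.9, 253.8, 36.6, 39.1], 0.77), ([353.4, 120.3, 33.0, 15.3], 0.63), ([235.4, 249.7, 45.5, 32.4], 0.58)]
[[178.19 215.84]] [[353.16 114.6 ]]
tool 449.9408996873153 -98.4850510327831
```

The lid is upright on the mat where expected. Returning above the dish.

Emit:
step_arm(deltas=[[15, -3, 0, 0, 0, 0], [45, -10, 0, 0, 0, 0], [80, -17, 0, 0, 0, 0], [115, -25, 0, 0, 0, 0], [150, -33, 0, 0, 0, 0]])

```text
time: 10.72
tool_pos: [467.3, -241.1, 236.5]
tcp_rot: [3.141, -0.0, 1.229]
contact_force: [1.7, 0.0, -0.0]
grip_width: 91.2
```

Emit:
step_arm(deltas=[[36, -8, 0, 0, 0, 0], [72, -16, 0, 0, 0, 0], [108, -24, 0, 0, 0, 0], [144, -31, 0, 0, 0, 0], [180, -39, 0, 0, 0, 0]])

```text
time: 11.13
tool_pos: [490.4, -58.0, 236.8]
tcp_rot: [3.141, -0.0, 1.23]
contact_force: [1.9, 0.1, -0.0]
grip_width: 91.1
```

Emit:
step_arm(deltas=[[36, -8, 0, 0, 0, 0], [72, -16, 0, 0, 0, 0], [104, -23, 0, 0, 0, 0], [120, -26, 0, 0, 0, 0], [120, -26, 0, 0, 0, 0]])

```text
time: 11.55
tool_pos: [505.7, 65.3, 236.6]
tcp_rot: [3.141, -0.001, 1.234]
contact_force: [-0.5, -0.3, 0.8]
grip_width: 91.5
```

```bash
python3 - <<'E'
from plant import bot
import cv2
W=bot.capture("wrist"); cv2.imwrite("pics/w3.png",W["color"][:,:,::-1])
o=bot.get_obs(); print(o["tool_pos"],o["tcp_rot"],o["grip_width"],o["contact_force"])
E
```

```text
[505.583054    63.50414401 236.46643065] [ 3.14113669e+00 -4.62082793e-05  1.23383123e+00] 90.9531211732129 [ 0.51496235 -0.17927625 -0.54285578]
```

View pics/w3.png

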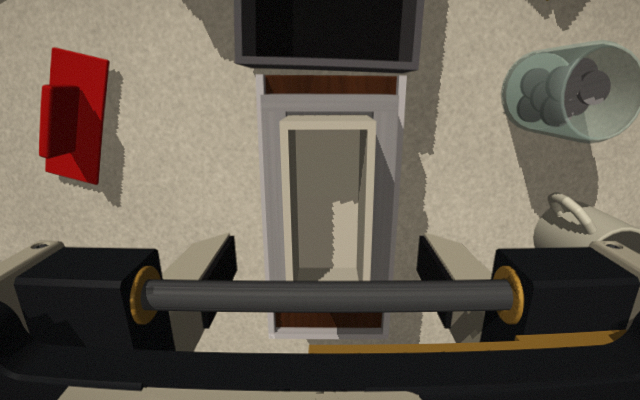

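The dish (columns 281–375) is centred between the fingers (236–419). Going down to TCP z≈145, which puts the tips about 10 mm above the block's lip.

Emit:
step_arm(deltas=[[0, 0, 20, 0, 0, 0], [0, 0, 45, 0, 0, 0], [0, 0, 70, 0, 0, 0], [0, 0, 85, 0, 0, 0], [0, 0, 91, 0, 0, 0]])

```text
time: 12.02
tool_pos: [504.3, 60.7, 143.1]
tcp_rot: [-3.138, 0.002, 1.23]
contact_force: [-0.0, -0.2, -0.5]
grip_width: 91.1
```

Emit:
step_arm(deltas=[[0, 0, 0, 0, 0, 0], [0, 0, 0, 0, 0, 0], [0, 0, 0, 0, 0, 0], [0, 0, 0, 0, 0, 0], [0, 0, 0, 0, 0, 0]], fingers=45)

```text
time: 12.43
tool_pos: [506.1, 62.0, 146.2]
tcp_rot: [3.14, -0.001, 1.233]
contact_force: [0.2, -0.5, 0.4]
grip_width: 62.1
```

Emit:
step_arm(deltas=[[0, 0, 0, 0, 0, 0], [0, 0, 0, 0, 0, 0], [0, 0, 0, 0, 0, 0], [0, 0, 0, 0, 0, 0], [0, 0, 0, 0, 0, 0]])

```text
time: 12.85
tool_pos: [505.7, 62.2, 146.0]
tcp_rot: [3.141, -0.0, 1.233]
contact_force: [-1.7, 0.3, 5.9]
grip_width: 58.0
```

Emit:
step_arm(deltas=[[0, 0, -4, 0, 0, 0], [0, 0, -10, 0, 0, 0], [0, 0, -20, 0, 0, 0], [0, 0, -30, 0, 0, 0], [0, 0, -35, 0, 0, 0]])

```text
time: 13.27
tool_pos: [506.3, 62.2, 182.0]
tcp_rot: [3.139, -0.001, 1.233]
contact_force: [0.2, -0.7, -3.7]
grip_width: 58.0
```

Emit:
step_arm(deltas=[[-10, 2, -10, 0, 0, 0], [-30, 5, -20, 0, 0, 0], [-60, 10, -30, 0, 0, 0], [-90, 15, -35, 0, 0, 0], [-120, 20, -35, 0, 0, 0]])

```text
time: 13.68
tool_pos: [484.8, -59.5, 217.2]
tcp_rot: [3.138, 0.0, 1.234]
contact_force: [1.1, 0.6, -4.2]
grip_width: 57.8
```

Emit:
step_arm(deltas=[[-32, 5, 0, 0, 0, 0], [-64, 10, 0, 0, 0, 0], [-96, 16, 0, 0, 0, 0], [-128, 21, 0, 0, 0, 0], [-160, 26, 0, 0, 0, 0]])

```text
time: 14.1
tool_pos: [455.2, -219.3, 216.0]
tcp_rot: [3.141, 0.0, 1.233]
contact_force: [1.5, -0.5, -4.3]
grip_width: 58.0
```

Emit:
step_arm(deltas=[[-30, 5, 0, 0, 0, 0.06], [-55, 9, 0, 0, 0, 0.16], [-70, 12, 0, 0, 0, 0.28], [-75, 13, 0, 0, 0, 0.4], [-75, 13, 0, 0, 0, 0.5]])

```text
time: 14.52
tool_pos: [442.6, -294.7, 215.7]
tcp_rot: [3.141, 0.001, 0.724]
contact_force: [1.2, 0.3, -4.6]
grip_width: 58.0
```

Emit:
step_arm(deltas=[[0, 0, 0, 0, 0, 0.12], [0, 0, 0, 0, 0, 0.24], [0, 0, 0, 0, 0, 0.36], [0, 0, 0, 0, 0, 0.48], [0, 0, 0, 0, 0, 0.6]])

```text
time: 14.93
tool_pos: [443.0, -292.8, 215.8]
tcp_rot: [3.141, 0.0, 0.127]
contact_force: [0.0, 0.3, -4.7]
grip_width: 58.1
```

Emit:
step_arm(deltas=[[0, 0, 15, 0, 0, 0.08], [0, 0, 40, 0, 0, 0.08], [0, 0, 70, 0, 0, 0.08], [0, 0, 95, 0, 0, 0.08], [0, 0, 105, 0, 0, 0.08]])

```text
time: 15.35
tool_pos: [441.7, -291.6, 107.6]
tcp_rot: [-3.138, 0.004, 0.053]
contact_force: [-0.0, 0.2, -4.2]
grip_width: 57.7
```

```bash
python3 - <<'E'
from plant import bot
import cv2
W=bot.capture("wrist"); cv2.imwrite("pics/w4.png",W["color"][:,:,::-1])
o=bot.get_obs(); print(o["tool_pos"],o["tcp_rot"],o["grip_width"],o["contact_force"])
E
```

```text
[ 441.64675987 -291.48846027  107.08036433] [-3.13724334  0.00459936  0.05247394] 57.89472730337365 [-0.15861147  0.54944372 -5.12064239]
```

View pics/w4.png

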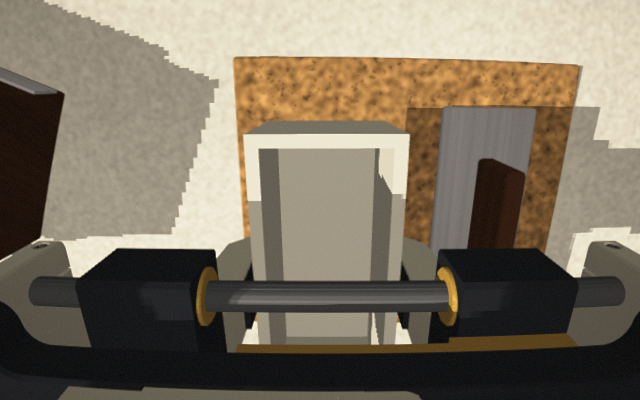

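The dish is level over the left half of the mat (top edge at 245–408,133), clear of the lid (435–535,110). Lowering.

Emit:
step_arm(deltas=[[0, 0, 15, 0, 0, 0], [0, 0, 35, 0, 0, 0], [0, 0, 49, 0, 0, 0], [0, 0, 56, 0, 0, 0], [0, 0, 58, 0, 0, 0]])

```text
time: 15.82
tool_pos: [443.6, -292.7, 52.3]
tcp_rot: [-3.141, 0.0, 0.053]
contact_force: [0.1, 0.6, -4.2]
grip_width: 57.8
```

Emit:
step_arm(deltas=[[0, 0, 0.5, 0, 0, 0], [0, 0, 1, 0, 0, 0], [0, 0, 1.5, 0, 0, 0], [0, 0, 2, 0, 0, 0], [0, 0, 2, 0, 0, 0]])

```text
time: 16.23
tool_pos: [443.8, -292.5, 50.7]
tcp_rot: [3.141, -0.001, 0.053]
contact_force: [-0.1, -0.4, -4.3]
grip_width: 58.1
```

Emit:
step_arm(deltas=[[0, 0, 0.5, 0, 0, 0], [0, 0, 1, 0, 0, 0], [0, 0, 1, 0, 0, 0], [0, 0, 1, 0, 0, 0]])

```text
time: 16.57
tool_pos: [443.6, -292.3, 49.2]
tcp_rot: [-3.142, -0.0, 0.053]
contact_force: [-0.2, -0.4, -4.2]
grip_width: 58.2
```

Emit:
step_arm(deltas=[[0, 0, 0.5, 0, 0, 0], [0, 0, 1, 0, 0, 0], [0, 0, 1, 0, 0, 0], [0, 0, 1, 0, 0, 0]])

```text
time: 16.9
tool_pos: [443.6, -292.3, 49.0]
tcp_rot: [3.141, -0.0, 0.053]
contact_force: [-2.2, 1.7, 6.2]
grip_width: 57.7
```

Emit:
step_arm(deltas=[[0, 0, 0.5, 0, 0, 0], [0, 0, 0.5, 0, 0, 0], [0, 0, 0.5, 0, 0, 0], [0, 0, 0.5, 0, 0, 0]])

```text
time: 17.23
tool_pos: [443.6, -292.3, 49.0]
tcp_rot: [3.141, -0.0, 0.053]
contact_force: [-3.4, 2.9, 10.4]
grip_width: 58.0
```

Dish is down (49.0 mm, upward contact force). Release, rise, and go behind the block.

Emit:
step_arm(deltas=[[0, 0, -1, 0, 0, 0], [0, 0, -1, 0, 0, 0], [0, 0, -1, 0, 0, 0], [0, 0, -1, 0, 0, 0], [0, 0, -1, 0, 0, 0]], fingers=76)

```text
time: 17.65
tool_pos: [443.6, -292.4, 48.6]
tcp_rot: [3.142, -0.0, 0.053]
contact_force: [0.1, -0.4, -0.3]
grip_width: 75.7
```

Emit:
step_arm(deltas=[[0, 0, -4, 0, 0, 0], [0, 0, -14, 0, 0, 0], [0, 0, -30, 0, 0, 0], [0, 0, -55, 0, 0, 0], [0, 0, -85, 0, 0, 0]])

```text
time: 18.07
tool_pos: [442.9, -291.8, 134.3]
tcp_rot: [-3.14, 0.002, 0.053]
contact_force: [0.4, -0.4, 0.1]
grip_width: 75.9
```

Emit:
step_arm(deltas=[[0, 0, -30, 0, 0, -0.12], [0, 0, -55, 0, 0, -0.24], [0, 0, -70, 0, 0, -0.36], [0, 0, -70, 0, 0, -0.48], [0, 0, -70, 0, 0, -0.6]], fingers=40)

```text
time: 18.48
tool_pos: [444.0, -292.7, 206.2]
tcp_rot: [3.138, -0.001, 0.659]
contact_force: [0.1, -0.8, -0.3]
grip_width: 47.2
```

Emit:
step_arm(deltas=[[0, 0, 0, 0, 0, -0.12], [0, 0, 0, 0, 0, -0.24], [0, 0, 0, 0, 0, -0.36], [0, 0, 0, 0, 0, -0.48], [0, 0, 0, 0, 0, -0.58]])

```text
time: 18.9
tool_pos: [443.5, -292.3, 204.7]
tcp_rot: [3.141, 0.0, 1.239]
contact_force: [-0.3, -0.7, -0.6]
grip_width: 40.1
```

Emit:
step_arm(deltas=[[20, -5, 0, 0, 0, 0], [50, -12, 0, 0, 0, 0], [85, -20, 0, 0, 0, 0], [115, -27, 0, 0, 0, 0], [125, -29, 0, 0, 0, 0]])

```text
time: 19.32
tool_pos: [457.4, -161.4, 204.6]
tcp_rot: [-3.142, -0.001, 1.235]
contact_force: [-0.6, -0.1, -0.5]
grip_width: 40.1
```

```bash
python3 - <<'E'
from plant import bot
import cv2,numpy as np
W=bot.capture("wrist"); S=bot.capture("scene"); np.save("pics/S.npy",S["color"])
im=np.vstack([W["color"],np.hstack([cv2.resize(S["color"][170:270,140:300],(320,200)),cv2.resize(bot.capture("side")["color"][90:190,280:440],(320,200))])])
cv2.imwrite("pics/w5.png",im[:,:,::-1])
o=bot.get_obs(); print(o["tool_pos"],o["tcp_rot"],o["grip_width"],o["contact_force"])
E
```

```text
[ 457.98084794 -164.763585    204.55113098] [3.14006597e+00 7.10913665e-04 1.23480521e+00] 40.50338268267648 [-0.13906029 -0.80007956 -0.75954256]
```

View pics/w5.png

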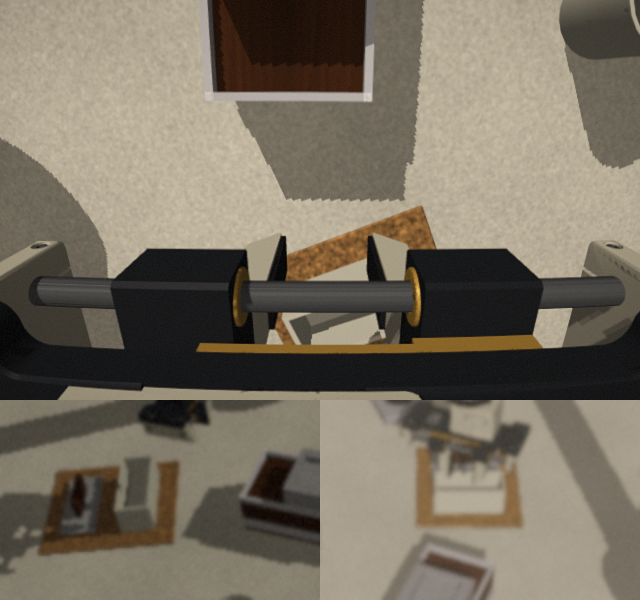

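The lid and dish both stand upright and apart on the mat (scene inset). The stand's end rail is visible at (206,100)–(372,101), so I can compute the stand centreline from it.

```bash
python3 - <<'E'
from plant import bot
from h import *
np.set_printoptions(precision=1,suppress=True)
W=bot.capture("wrist"); o=bot.get_obs()
c=at_z(W,[(205,96),(372,96)],80); m=c.mean(0); d=c[1]-c[0]
y=1.231; ex=np.array([np.cos(y),np.sin(y)]); print(c,np.linalg.norm(d),np.arctan2(d[1],d[0])+np.pi/2,"start of stand",m)
print("end by this",m[:2]+250*ex,"centre s of lid",(np.array([505,62])-m[:2])@ex, "lateral",(np.array([505,62])-m[:2])@[ex[1],-ex[0]])
t=m[:2]+(250-194)*ex; print("TCP start",t); D=t-o["tool_pos"][:2]; y=1.233
print("tool delta",D@[np.cos(y),np.sin(y)],D@[np.sin(y),-np.cos(y)])
E
```

```text
[[ 399.7  -66.7   80. ]
 [ 512.5 -106.6   80. ]] 119.59751381886242 1.2307489282980322 start of stand [456.1 -86.6  80. ]
end by this [539.4 149.1] centre s of lid 156.41354724522293 lateral -3.4256548751742617
TCP start [474.8 -33.8]
tool delta 129.88642537492927 -27.78638301782061
```

Stand centreline: (456,-87) → (539,149), yaw 1.231, with the block's rear face about 76 mm from the start. Going in behind the block.

Emit:
step_arm(deltas=[[15, -3, 0, 0, 0, 0], [45, -9, 0, 0, 0, 0], [80, -17, 0, 0, 0, 0], [115, -25, 0, 0, 0, 0], [130, -28, 0, 0, 0, 0]])

```text
time: 19.93
tool_pos: [474.6, -31.4, 203.8]
tcp_rot: [-3.141, -0.001, 1.232]
contact_force: [0.1, 0.6, 0.4]
grip_width: 40.1
```

Emit:
step_arm(deltas=[[0, 0, 10, 0, 0, 0], [0, 0, 35, 0, 0, 0], [0, 0, 60, 0, 0, 0], [0, 0, 80, 0, 0, 0], [0, 0, 88, 0, 0, 0]])

```text
time: 20.35
tool_pos: [473.4, -34.1, 113.4]
tcp_rot: [-3.138, 0.001, 1.231]
contact_force: [0.8, -0.5, 0.3]
grip_width: 39.8
```

Emit:
step_arm(deltas=[[3, 0, 3, 0, 0, 0], [6, 0, 3, 0, 0, 0], [9, 0, 3, 0, 0, 0], [12, 0, 3, 0, 0, 0], [15, 0, 3, 0, 0, 0]])

```text
time: 20.77
tool_pos: [479.6, -19.7, 113.6]
tcp_rot: [3.14, 0.002, 1.233]
contact_force: [-1.9, -7.7, -3.4]
grip_width: 40.1
```

Emit:
step_arm(deltas=[[3, 0, 0, 0, 0, 0], [7, 0, 0, 0, 0, 0], [12, 0, 0, 0, 0, 0], [18, 0, 0, 0, 0, 0], [24, 0, 0, 0, 0, 0]])

```text
time: 21.18
tool_pos: [487.3, 3.0, 113.5]
tcp_rot: [3.141, 0.002, 1.233]
contact_force: [-1.4, -6.8, -2.2]
grip_width: 39.8
```

Emit:
step_arm(deltas=[[6, 0, 0, 0, 0, 0], [12, 0, 0, 0, 0, 0], [18, 0, 0, 0, 0, 0], [24, 0, 0, 0, 0, 0], [30, 0, 0, 0, 0, 0]])

```text
time: 21.6
tool_pos: [497.2, 31.2, 113.7]
tcp_rot: [3.141, 0.002, 1.233]
contact_force: [-3.3, -8.3, -0.6]
grip_width: 39.8
```

Emit:
step_arm(deltas=[[5, 0, 0, 0, 0, 0], [10, 0, 0, 0, 0, 0], [15, 0, 0, 0, 0, 0], [20, 0, 0, 0, 0, 0], [24, 0, 0, 0, 0, 0]])

```text
time: 22.02
tool_pos: [505.2, 53.5, 114.0]
tcp_rot: [3.14, 0.003, 1.234]
contact_force: [-3.5, -10.7, 2.1]
grip_width: 39.9
```

Emit:
step_arm(deltas=[[4, 0, 0, 0, 0, 0], [8, 0, 0, 0, 0, 0], [12, 0, 0, 0, 0, 0], [16, 0, 0, 0, 0, 0], [20, 0, 0, 0, 0, 0]])

```text
time: 22.43
tool_pos: [511.9, 71.7, 114.5]
tcp_rot: [3.14, 0.004, 1.234]
contact_force: [-4.3, -13.7, 7.3]
grip_width: 39.9
```

```bash
python3 - <<'E'
from plant import bot
import cv2,numpy as np
S=bot.capture("scene")["color"][180:280,240:440];D=bot.capture("side")["color"][130:330,220:420]
im=np.hstack([cv2.resize(S,(500,400)) if 0 else cv2.resize(S,(440,220)),cv2.resize(D,(360,360))[:220]]) if 0 else np.vstack([cv2.resize(S,(600,300)),cv2.resize(D[40:140],(600,300))])
cv2.imwrite("pics/e.png",im[:,:,::-1])
o=bot.get_obs(); print(o["tool_pos"],o["tcp_rot"],o["grip_width"],o["contact_force"])
E
```

```text
[512.14374915  72.34858797 114.57523415] [3.13943121e+00 2.67481056e-03 1.23400717e+00] 40.147624974303426 [-3.71058714 -9.28323869  5.72412976]
```

View pics/e.png

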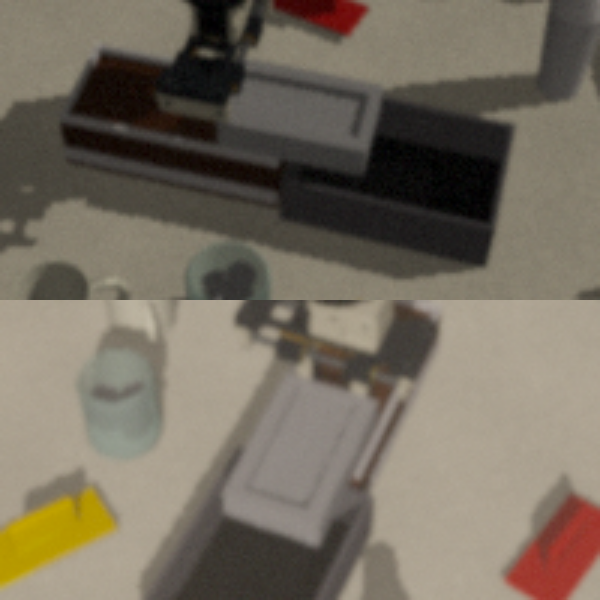

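The block has slid over the end, just about to tip (its rear at s≈178, centre ≈258 mm of a 250 mm stand). Pushing on.

Emit:
step_arm(deltas=[[4, 0, 0, 0, 0, 0], [8, 0, 0, 0, 0, 0], [12, 0, 0, 0, 0, 0], [16, 0, 0, 0, 0, 0], [20, 0, 0, 0, 0, 0]])

```text
time: 22.95
tool_pos: [518.8, 89.6, 115.5]
tcp_rot: [3.138, 0.005, 1.234]
contact_force: [-7.8, -19.4, 18.2]
grip_width: 40.2
```

Emit:
step_arm(deltas=[[4, 0, 0, 0, 0, 0], [8, 0, 0, 0, 0, 0], [12, 0, 0, 0, 0, 0], [16, 0, 0, 0, 0, 0], [20, 0, 0, 0, 0, 0]])

```text
time: 23.37
tool_pos: [525.2, 110.8, 114.0]
tcp_rot: [3.14, 0.002, 1.233]
contact_force: [-4.7, -10.8, 2.8]
grip_width: 40.0
```

```bash
python3 - <<'E'
from plant import bot
import cv2,numpy as np
S=bot.capture("scene");D=bot.capture("side")
for p in (S,D): print([(np.round(b["rect"],0).tolist(),round(b["p"],2)) for b in bot.boxes_of("block_center",p)])
o=bot.get_obs(); print(o["tool_pos"],o["contact_force"])
E
```

```text
[([352.0, 224.0, 46.0, 45.0], 0.65)]
[([317.0, 237.0, 50.0, 63.0], 0.82)]
[525.0527856  110.98402129 113.11368079] [-1.8774823  -4.98650577 -0.02043297]
```

Emit:
step_arm(deltas=[[4, 0, 0, 0, 0, 0], [8, 0, 0, 0, 0, 0], [12, 0, 0, 0, 0, 0], [16, 0, 0, 0, 0, 0], [20, 0, 0, 0, 0, 0]])

```text
time: 23.98
tool_pos: [531.1, 128.9, 113.0]
tcp_rot: [-3.141, 0.004, 1.233]
contact_force: [-3.7, -11.0, 0.6]
grip_width: 40.2
```

Emit:
step_arm(deltas=[[4, 0, 0, 0, 0, 0], [8, 0, 0, 0, 0, 0], [12, 0, 0, 0, 0, 0], [16, 0, 0, 0, 0, 0], [16, 0, 0, 0, 0, 0]])

```text
time: 24.4
tool_pos: [536.6, 144.8, 112.9]
tcp_rot: [-3.141, 0.003, 1.234]
contact_force: [-2.9, -5.5, -1.5]
grip_width: 40.1
```

```bash
python3 - <<'E'
from plant import bot
import cv2,numpy as np
S=bot.capture("scene");D=bot.capture("side");W=bot.capture("wrist")
for p in (S,D): print([(np.round(b["rect"],0).tolist(),round(b["p"],2)) for b in bot.boxes_of("block_center",p)])
im=np.vstack([W["color"][:330],np.hstack([cv2.resize(S["color"][180:280,300:420],(320,267)),cv2.resize(D["color"][190:310,250:394],(320,267))])])
cv2.imwrite("pics/f.png",im[:,:,::-1])
o=bot.get_obs(); print(o["tool_pos"],o["contact_force"])
E
```

```text
[([361.0, 227.0, 48.0, 49.0], 0.61)]
[([312.0, 245.0, 49.0, 66.0], 0.85)]
[536.42136355 144.67969713 112.65459051] [-1.63471325 -6.00043028 -1.68187118]
```

View pics/f.png

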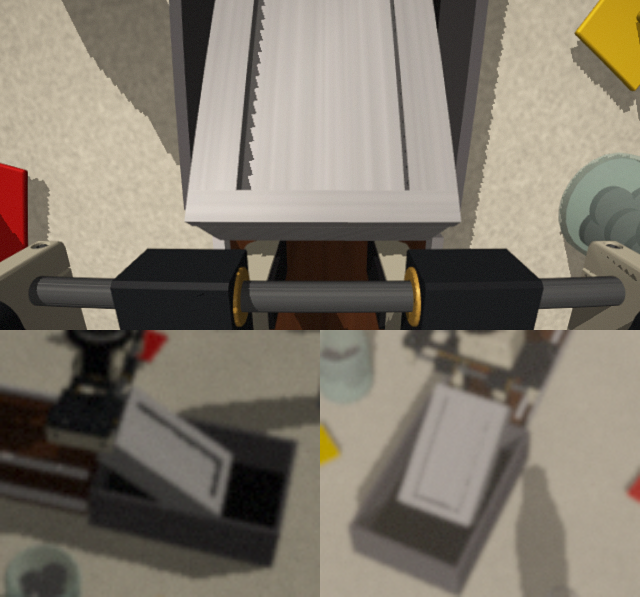

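As planned, the block leans into the tote, front down on the floor, rear edge still on the tote's rim and against the fingers. Pushing the rear edge past the wall.

Emit:
step_arm(deltas=[[4, 0, 0, 0, 0, 0], [8, 0, 0, 0, 0, 0], [12, 0, 0, 0, 0, 0], [16, 0, 0, 0, 0, 0], [18, 0, 0, 0, 0, 0]])

```text
time: 25.07
tool_pos: [542.3, 161.1, 112.9]
tcp_rot: [-3.141, 0.004, 1.234]
contact_force: [-4.1, -10.4, 1.8]
grip_width: 40.1
```

Emit:
step_arm(deltas=[[3, 0, 0, 0, 0, 0], [6, 0, 0, 0, 0, 0], [9, 0, 0, 0, 0, 0], [12, 0, 0, 0, 0, 0], [12, 0, 0, 0, 0, 0]])

```text
time: 25.48
tool_pos: [546.3, 172.8, 112.8]
tcp_rot: [-3.141, 0.003, 1.233]
contact_force: [-2.4, -7.0, -0.8]
grip_width: 40.0
```

```bash
python3 - <<'E'
from plant import bot
from h import *
S=bot.capture("scene");D=bot.capture("side");W=bot.capture("wrist")
for p in (S,D): print([(np.round(b["rect"],0).tolist(),round(b["p"],2)) for b in bot.boxes_of("block_center",p)])
# expected flat box of block top/bottom in the tote, centre s=350..370
ex=np.array([np.cos(1.231),np.sin(1.231)]);ey=np.array([-ex[1],ex[0]])
for s in (345,360):
    c=np.array([456.1,-86.6])+s*ex
    P=np.array([[*(c+a*80*ex+b*50*ey),z] for a in(-1,1) for b in(-1,1) for z in(6,46)])
    for p in (S,D): q=proj(p,P);print(s,np.round([*(q.max(0)+q.min(0))/2,*(q.max(0)-q.min(0))]))
np.save("pics/W.npy",np.array(W["color"]));np.save("pics/SD.npy",np.array([S["color"],D["color"]]))
o=bot.get_obs(); print(o["tool_pos"],o["contact_force"])
E
```

```text
[([371.0, 229.0, 50.0, 51.0], 0.91)]
[([306.0, 254.0, 56.0, 67.0], 0.55)]
345 [364. 237.  54.  40.]
345 [309. 257.  53.  61.]
360 [369. 238.  54.  40.]
360 [306. 261.  54.  62.]
[546.21832254 172.6726402  112.64224296] [-2.53082075 -6.91360071 -1.51027066]
```

The rear is nearly over the wall (box heights still show a tilt). A little further.

Emit:
step_arm(deltas=[[3, 0, 0, 0, 0, 0], [6, 0, 0, 0, 0, 0], [9, 0, 0, 0, 0, 0], [12, 0, 0, 0, 0, 0], [12, 0, 0, 0, 0, 0]])

```text
time: 26.15
tool_pos: [550.3, 184.1, 112.8]
tcp_rot: [-3.141, 0.003, 1.233]
contact_force: [-1.5, -7.6, 0.1]
grip_width: 40.1
```

```bash
python3 - <<'E'
from plant import bot
from h import *
S=bot.capture("scene");D=bot.capture("side");W=bot.capture("wrist")
for p in (S,D): print([(np.round(b["rect"],0).tolist(),round(b["p"],2)) for b in bot.boxes_of("block_center",p)])
im=np.vstack([W["color"][:330],np.hstack([cv2.resize(S["color"][180:280,300:420],(320,267)),cv2.resize(D["color"][190:310,250:394],(320,267))])])
cv2.imwrite("pics/g.png",im[:,:,::-1])
o=bot.get_obs(); print(o["tool_pos"],o["contact_force"])
E
```

```text
[([376.0, 229.0, 47.0, 50.0], 0.84), ([266.0, 285.0, 40.0, 40.0], 0.36)]
[([306.0, 258.0, 50.0, 69.0], 0.64)]
[550.14338999 183.96922672 112.59758227] [-2.74541549e+00 -7.84347540e+00  3.91315851e-03]
```

View pics/g.png

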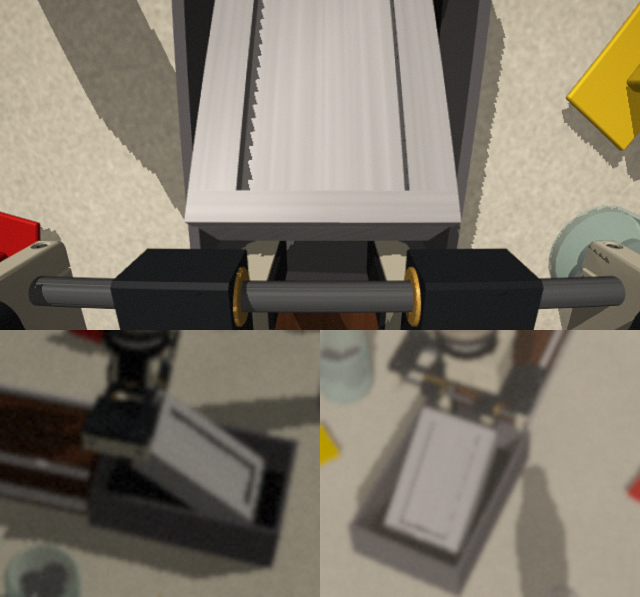

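The wrist view shows the block unchanged relative to the fingers. The push balances its weight while the front edge drags on the tote floor, so the block is only propped up by the fingers. A short extra push for clearance from the near wall, then I'll withdraw so the rear drops.

Emit:
step_arm(deltas=[[3, 0, 0, 0, 0, 0], [6, 0, 0, 0, 0, 0], [9, 0, 0, 0, 0, 0], [12, 0, 0, 0, 0, 0], [12, 0, 0, 0, 0, 0]])

```text
time: 26.82
tool_pos: [554.2, 195.4, 112.7]
tcp_rot: [-3.14, 0.003, 1.234]
contact_force: [-3.2, -8.1, -0.0]
grip_width: 40.2
```

Emit:
step_arm(deltas=[[-4, 0, 0, 0, 0, 0], [-10, 0, 0, 0, 0, 0], [-18, 0, 0, 0, 0, 0], [-28, 0, 0, 0, 0, 0], [-40, 0, 0, 0, 0, 0]])

```text
time: 27.23
tool_pos: [541.7, 158.3, 113.2]
tcp_rot: [3.14, -0.001, 1.233]
contact_force: [0.7, -0.2, 0.9]
grip_width: 39.9
```

Emit:
step_arm(deltas=[[0, 0, -10, 0, 0, 0], [0, 0, -30, 0, 0, 0], [0, 0, -55, 0, 0, 0], [0, 0, -80, 0, 0, 0], [0, 0, -90, 0, 0, 0]])

```text
time: 27.65
tool_pos: [543.2, 158.8, 207.2]
tcp_rot: [3.136, -0.004, 1.232]
contact_force: [0.5, 0.4, 0.2]
grip_width: 39.7
```

```bash
cat > chk.py <<'E'
from plant import bot
from h import *
from scipy.optimize import least_squares
S=bot.capture("scene");D=bot.capture("side");W=bot.capture("wrist")
for p in (S,D): print([(np.round(b["rect"],0).tolist(),round(b["p"],2)) for b in bot.boxes_of("block_center",p)])
ex=np.array([np.cos(1.231),np.sin(1.231)]);ey=np.array([-ex[1],ex[0]])
for s in (350,365):
    c=np.array([456.1,-86.6])+s*ex
    P=np.array([[*(c+a*80*ex+b*50*ey),z] for a in(-1,1) for b in(-1,1) for z in(6,46)])
    for p in (S,D): q=proj(p,P);print(s,np.round([*(q.max(0)+q.min(0))/2,*(q.max(0)-q.min(0))]))
cv2.imwrite("pics/z.png",np.vstack([W["color"],np.hstack([cv2.resize(S["color"][180:280,300:420],(320,200)),cv2.resize(D["color"][190:310,250:394],(320,200))])])[:,:,::-1])
for q in ("lid_grip","dish_center","jar","cup","shaker"): print(q,[[(np.round(b["rect"],0).tolist(),round(b["p"],2)) for b in bot.boxes_of(q,p)] for p in (S,D)])
o=bot.get_obs(); print(o["tool_pos"],o["contact_force"])
E
python3 chk.py
```

```text
[([370.0, 236.0, 48.0, 36.0], 0.95)]
[([308.0, 262.0, 57.0, 60.0], 0.85), ([302.0, 265.0, 82.0, 92.0], 0.41)]
350 [366. 238.  54.  40.]
350 [308. 258.  53.  61.]
365 [370. 238.  54.  40.]
365 [306. 262.  54.  62.]
lid_grip [[([368.0, 300.0, 43.0, 43.0], 0.93), ([181.0, 223.0, 24.0, 30.0], 0.85), ([196.0, 223.0, 68.0, 46.0], 0.56), ([346.0, 184.0, 33.0, 20.0], 0.54), ([302.0, 223.0, 80.0, 54.0], 0.23)], [([410.0, 254.0, 40.0, 38.0], 0.91), ([236.0, 249.0, 46.0, 33.0], 0.58), ([359.0, 122.0, 20.0, 7.0], 0.52)]]
dish_center [[([208.0, 215.0, 25.0, 39.0], 0.57)], [([356.0, 135.0, 31.0, 23.0], 0.86)]]
jar [[([313.0, 282.0, 28.0, 39.0], 0.58), ([431.0, 190.0, 20.0, 48.0], 0.46)], [([261.0, 202.0, 28.0, 37.0], 0.76)]]
cup [[([267.0, 285.0, 44.0, 41.0], 0.63)], [([265.0, 166.0, 21.0, 32.0], 0.83)]]
shaker [[([433.0, 190.0, 23.0, 48.0], 0.67)], [([357.0, 332.0, 28.0, 45.0], 0.77), ([359.0, 136.0, 45.0, 36.0], 0.67)]]
[541.62477496 158.63843448 202.55407956] [-0.03930748 -0.53989646 -0.1823534 ]
```

The boxes match a flat block near the tote's centre. No picture views are left, so I'll check flatness numerically by comparing a segmented outline with flat and tilted hypotheses.

```bash
python3 - <<'E'
from plant import bot
from h import *
S=bot.capture("scene");D=bot.capture("side")
ex=np.array([np.cos(1.231),np.sin(1.231),0]);ey=np.array([-ex[1],ex[0],0]);ez=np.array([0,0,1.])
def msk(p,fr,th,l):
    c=np.array([456.1,-86.6,6])+fr*ex+l*ey  # front-bottom on floor
    a=np.cos(th)*ex-np.sin(th)*ez; n=np.sin(th)*ex+np.cos(th)*ez
    P=np.array([c-i*160*a+j*50*ey+40*n for i,j in((0,-1),(0,1),(1,1),(1,-1))])  # top face
    m=np.zeros((400,640),np.uint8); cv2.fillPoly(m,[np.round(proj(p,P)*16).astype(np.int32)],1,shift=4); return m.astype(bool)
c=np.array([456.1,-86.6,66])+370*ex
for n,p in(("S",S),("D",D)):
    g=cv2.cvtColor(p["color"],cv2.COLOR_RGB2GRAY)
    roi=np.zeros(g.shape,np.uint8);P=np.array([c+i*107*ex+j*70*ey for i,j in((-1,-1),(-1,1),(1,1),(1,-1))]);cv2.fillPoly(roi,[np.round(proj(p,P)).astype(np.int32)],1)
    t,_=cv2.threshold(g[roi>0].reshape(-1,1),0,255,cv2.THRESH_OTSU); B=(g>t)&(roi>0)
    for th in(0,.1,.2,.3,.4):
        best=max(((B&m).sum()/(B|m).sum(),fr,l) for fr in range(410,476,5) for l in(-20,-10,0,10,20) for m in[msk(p,fr,th,l)&(roi>0)])
        print(n,t,th,best)
E
```

```text
S 57.0 0 (np.float64(0.9357945425361156), 440, 0)
S 57.0 0.1 (np.float64(0.8653846153846154), 440, -10)
S 57.0 0.2 (np.float64(0.8309648466716529), 435, -10)
S 57.0 0.3 (np.float64(0.8102134146341463), 430, -20)
S 57.0 0.4 (np.float64(0.752029520295203), 425, -20)
D 106.0 0 (np.float64(0.9219977553310886), 445, 0)
D 106.0 0.1 (np.float64(0.8909952606635071), 445, 10)
D 106.0 0.2 (np.float64(0.8589613034623218), 445, 10)
D 106.0 0.3 (np.float64(0.8595250126326428), 440, 10)
D 106.0 0.4 (np.float64(0.8246124031007752), 445, 10)
```

Flat in both views, with its centre about 8 mm from the tote's in x. Handing in.

```bash
python3 -c "
from plant import bot
print(bot.get_obs()['time']); bot.close_job()"
```

```text
28.5
the job is handed in; nothing more can be done
```

I handed the job in at 28.5 s of the 69 s allowed. I lifted the wood-gripped lid onto the cork mat, then the dish, setting both down until the wrist felt contact. Last, I pushed the cold block off the stand's open end with the fingers, and it tipped into the tote.

- **Lid and dish:** Both stood upright about 100 mm apart on the mat in the last picture I viewed of them. The detector still found both on the mat at the end.
- **Block:** It stayed propped up against the fingers at first, so I pushed it a little further and backed off to let it drop. I had used all 12 picture views by then, so I checked it numerically. Both fixed cameras fit a flat block best (overlap 0.94 and 0.92), with its centre about 8 mm from the tote's centre lengthwise. The two cameras disagreed by about 5 mm on its position.
- **Bystanders:** The shaker, jar and cup showed in the same image spots as at the start, within a few pixels.
- **Robot:** It was clear of everything, at TCP z ≈ 203 mm with no contact force.

The detector also gave some false reports: it marked the look-alike lids, and once reported the mat area as a shaker. I disregarded these.

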